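# Thread a stirrer shaft into the drain stand and lock it

### The arm

A 6-joint arm with a two-finger parallel gripper is mounted at the origin on a cart in front of the work surface, level with it; the furniture and walls round the work are solid. World frame = base frame: x ahead of the robot, y to its left, z up, the work surface at z = 0. Lengths are in mm, angles in degrees, forces in N, time in s.
With the tool pointing down it reaches from about 300 to 775 mm from the base axis. Payload 14.6 kg.
Tool frame: the origin (TCP) lies at the very end of the fingers, on their centre line; the grasp point (between the pads) lies 19 mm behind it; z points along the fingers, y is the line along which they close (so a half turn about z gives the same grasp; the last joint's range is limited). The gripper opens to 85 mm and grips with 20 to 120 N. Pads are 22 mm wide; open, the fingers measure 114 mm over their backs; the gripper's body (76 mm by 85 mm) begins 54 mm behind the grasp point. The pads swing forward as they close: fully open they stand 13 mm farther back than shut.
Start: joints at [-79.79, 17.183, 87.147, -0, 75.671, -3.816], TCP at [133.293, -533.594, 231.281] pointing down, gripper open.
Joint ranges: [-173.82, 173.82], [-45.26, 126.66], [13.44, 144.39], [-59.66, 239.66], [0, 175.72], [-146.38, 146.38]. Speed limits (degrees/s): [127.2, 127.2, 147.25, 180, 180, 180].

### API

Orientations are given as a 3x3 rotation matrix whose columns are the frame's x, y, z axes.
In Python, from cell import arm gives the robot as it stands.
- The arm moves only by the shell command python3 drive.py FILE [OPENING] [FORCE], which reads ROWS from the file FILE. ROWS is a JSON object with one list for each field, all of the same length, 1 to 20, a row being the entries at one place: dx, dy, dz (the shift in mm), rx, ry, rz (a rotation vector in degrees); each row shifts and turns the commanded pose from where the row before left it, along the tool's axes as they then stand; what a row does not reach is not made up. A row lasts 1/8 s, in which the tool goes at most 62.5 mm and 10.7 degrees, less where a joint would pass 70% of its speed; a pose out of reach is approached as far as the arm can. OPENING is the finger opening in mm, set as the command begins (- or left out keeps the last). The fingers move at their own pace and stop on an object; FORCE is the grip in N (left out, the last holds). Time passes only in rows, so rows that do not move let the fingers close. It prints the time, the measured TCP pose, the force, the opening and the grip force at its end. Input that does not fit is refused with a message, and nothing moves.
- arm.read_state(): the state, without advancing time (a new reading comes with each control period).
- arm.snapshot(name): name is "scene" or "top"; returns the picture (420x560x3 uint8, blue, green, red); there is no depth.
- arm.camera_model(name): a dict with "intrinsics" (3x3 intrinsics, pixels), "T" (4x4, takes a point from camera to world coordinates). Camera axes: x right, y down, z forward; pixel columns grow to the right and rows downward; lengths in mm; the calibration is good to about 2 mm. A picture is of the moment at which its call begins. camera_model takes no time and is no camera call.
- arm.job_done(): hands the job in; it is judged then, once.
The state is a dict: "time": time; "q": joint angles; "qd": joint speeds; "joint_efforts": joint torques, N m; "tool_pos": TCP position; "tool_rot": TCP orientation; "ft_force": force on the tool from outside, world axes, zero at the start; "wrist_torque": the same for the moment, N m; "finger_gap": finger opening in mm; "finger_force": force on a finger pad.
Only numpy, scipy, OpenCV 4.12 (cv2) and the standard library are available. Lean on these libraries where they do the work, as an engineer would, in place of code of your own. Each camera call takes 0.05 s, during which the arm holds its last target. There are 200 camera calls.

### The job

Take the rinsed stirrer shaft off its fork rest, thread one end down the slope through the brass eyelet of the inclined drain stand and push it fully home in the black foot cup. Then swing the red cam lever fully over towards the eyelet to lock the shaft, and let go. Leave the beaker, the vial, the dropper bottle and the timer where they stand.

Things in the scene. Friction and masses are not known exactly. Their poses are not given: they have to be found in the camera images.
- shaft: straight bright steel stirrer shaft, 8 mm diameter, 290 mm long, about 0.11 kg, both ends alike. Its y axis runs along the shaft; the origin lies at mid length (centre of mass), 4 mm from the axis (in -z), on the underside as it lies at the start. It lies level across the fork rest, its axis 45 mm above the bench
- shaft_end_a (a point): centre of the shaft's end face at -y (145 mm from mid length)
- shaft_end_b (a point): centre of the shaft's end face at +y
- rest: low fixed grey and white rest: base 50 x 200 x 8 mm (long in y), with two white V forks 14 mm thick at y = +-85 mm, tops about 52 mm high, 26 mm wide over the V. Between the forks there is free room to grasp the shaft from above. Origin: centre of the base's underside on the bench
- guide: inclined guide of the fixed drain stand. Origin: centre of the floor of the black foot cup, 60 mm above the bench. x: up the slope, 35 degrees above horizontal, the line on which the shaft axis must lie; z: square off the slope, upward; y: level, across. A shaft that is home has its lower end face at x = 0 and its middle at x = 145 mm.
- eyelet (a point): centre of the mouth of the brass eyelet, at x = 108 mm on the guide's x axis. The eyelet runs from x = 92 to 108 mm; bore 12 mm, flared to about 22 mm at this mouth; outer radius 10 to 16 mm. The shaft enters here going down the slope. The foot cup has a 14 mm bore, flared to 22 mm at its mouth at x = 17 mm
- stand: the stand's dark base plate, 200 x 100 x 10 mm, origin on the bench below it; its x axis is the level direction of the guide's x. The aluminium bed it carries lies in the guide's frame at z = -22 to -14 mm, y = -31 to +15, x = -12 to 112 mm. On the bed a fixed steel post (16 mm diameter, at x = 62, nearest surface at y = +5 mm) faces the lever's cam
- lever (a joint): angle of the red cam lever (rad), 0 to 1.6 (end stops); 0 = open, arm pointing to the guide's -y; 1.6 = locked, arm pointing to the guide's +x, up the slope beside the eyelet. It turns about the guide's z through x = 62, y = -18 mm. An eccentric disc then presses the shaft (from about 1.2 on); open, the shaft passes freely. It stays where left; 1 to 3 N at the knob move it
- lever_knob (a point): centre of the top of the upright red knob at the end of the lever arm: knob 14 mm diameter, 30 mm high, its axis along the guide's z, 50 mm from the pivot; the top is 46 mm above the guide's x-y plane. The flat red arm below it is at z = 12 to 18 mm
- beaker: filled glass beaker, 65 mm diameter, 87 mm high, a bystander; origin at the centre of its underside
- vial: glass vial with blue cap, 28 mm diameter, 60 mm high, a bystander; origin at the centre of its underside
- dropper: amber dropper bottle, 34 mm diameter, 97 mm high, a bystander; origin at the centre of its underside
- timer: white lab timer lying flat, 66 x 66 x 18 mm, a bystander; origin at the centre of its underside

How it is judged (in metres and radians):
On the way, in this order (a step that is already met when the one before it is completed fails the run):
1. one end of the shaft has come through the eyelet, the lever still open (((x of shaft_end_a in the frame of guide between 0.02 and 0.085 m and y of shaft_end_a in the frame of guide between -0.01 and 0.01 m and z of shaft_end_a in the frame of guide between -0.01 and 0.01 m) or (x of shaft_end_b in the frame of guide between 0.02 and 0.085 m and y of shaft_end_b in the frame of guide between -0.01 and 0.01 m and z of shaft_end_b in the frame of guide between -0.01 and 0.01 m)) and value of joint lever below 0.7 rad), for 0.05 s.
2. the shaft is home in the foot cup, the lever still open (((x of shaft_end_a in the frame of guide between -0.006 and 0.006 m and y of shaft_end_a in the frame of guide between -0.006 and 0.006 m and z of shaft_end_a in the frame of guide between -0.006 and 0.006 m) or (x of shaft_end_b in the frame of guide between -0.006 and 0.006 m and y of shaft_end_b in the frame of guide between -0.006 and 0.006 m and z of shaft_end_b in the frame of guide between -0.006 and 0.006 m)) and angle between the y axis of shaft and the x axis of guide, either way round below 0.07 rad and value of joint lever below 0.7 rad), for 0.2 s.
At the end, for the whole second after the job is handed in: The shaft lies through the eyelet, one end within 6 mm of the foot cup's floor and of its axis, the shaft within 0.07 rad of the guide's x axis and at rest; the lever reads more than 1.35; beaker, vial, dropper bottle and timer are within 30 mm of where they stood (((x of shaft_end_a in the frame of guide between -0.006 and 0.006 m and y of shaft_end_a in the frame of guide between -0.006 and 0.006 m and z of shaft_end_a in the frame of guide between -0.006 and 0.006 m) or (x of shaft_end_b in the frame of guide between -0.006 and 0.006 m and y of shaft_end_b in the frame of guide between -0.006 and 0.006 m and z of shaft_end_b in the frame of guide between -0.006 and 0.006 m)) and angle between the y axis of shaft and the x axis of guide, either way round below 0.07 rad and value of joint lever above 1.35 rad and linear speed of shaft below 0.02 m/s and distance of each of beaker, vial, dropper, timer from where it was at the start of the episode below 0.03 m); the robot touches nothing.
It fails at once if a bystander is shifted more than 30 mm or tipped (distance of any of beaker, vial, dropper, timer from where it was at the start of the episode above 0.03 m or angle between any of beaker, vial, dropper, timer's own z axis and vertical above 0.4 rad).
It also fails if it takes over 64 s, if anything falls off the work surface, if the arm or the gripper's body presses on something with over 40 N, if the wrist force passes 120 N, or if a joint passes its speed limit or range.

## Working session

There is one attempt and no reset: what is moved stays moved. The work goes in short steps, Python scripts to look and compute and a shell command to move; the robot and the scene stay as the last step left them, time stands still between calls to the robot, and variables do not carry over. Pictures are saved under pics/ and viewed, at most 10 in all, crops included, and the job is handed in when it is done.

```bash
ls; mkdir -p pics
python3 - <<'E'
from cell import arm
import cv2,numpy as np
for n in("scene","top"):
    cv2.imwrite(f"pics/{n}0.png",arm.snapshot(n)); c=arm.camera_model(n); print(n,np.round(c["intrinsics"],1).tolist(),np.round(c["T"],3).tolist())
s=arm.read_state();print(s["time"],s["tool_pos"],np.round(s["tool_rot"],3).tolist())
E
```

```text
cell.py
drive.py
pics
scene [[458.9, 0.0, 283.8], [0.0, 458.9, 214.2], [0.0, 0.0, 1.0]] [[-0.861, -0.399, 0.314, 151.721], [-0.508, 0.656, -0.558, 625.494], [0.017, -0.641, -0.768, 972.955], [0.0, 0.0, 0.0, 1.0]]
top [[405.4, 0.0, 282.4], [0.0, 405.4, 214.7], [0.0, 0.0, 1.0]] [[-0.009, -0.996, 0.084, 430.462], [-1.0, 0.009, -0.005, 21.136], [0.004, -0.084, -0.996, 1163.6], [0.0, 0.0, 0.0, 1.0]]
0.1 [ 133.26249459 -533.40534257  230.78449696] [[0.97, 0.242, -0.0], [0.242, -0.97, 0.001], [0.0, -0.001, -1.0]]
```

View pics/scene0.png

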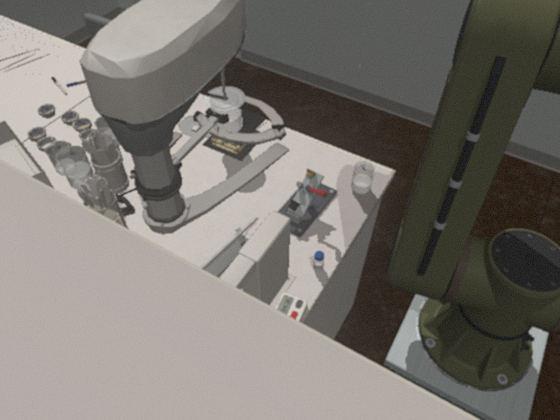

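View pics/top0.png

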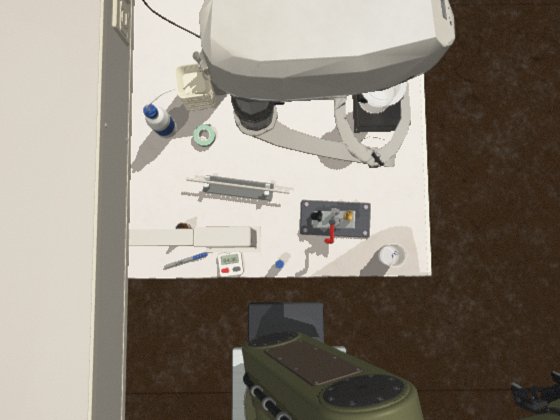

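The top view shows the rest and shaft at about (240,187), the stand at about (335,218) with the red lever pointing down to (330,240), the beaker at (390,255), the vial at (279,264), the timer at (230,263) and the dropper near (183,227) under a beam. I'll enlarge crops next.

Run:
```python
import cv2
a=cv2.imread("pics/top0.png")[165:285,170:420]; b=cv2.imread("pics/scene0.png")[160:330,200:400]
cv2.imwrite("pics/c1.png",cv2.resize(a,(800,384),interpolation=cv2.INTER_CUBIC))
cv2.imwrite("pics/c2.png",cv2.resize(b,(700,595),interpolation=cv2.INTER_CUBIC))
```

```text
(no output)
```

View pics/c1.png

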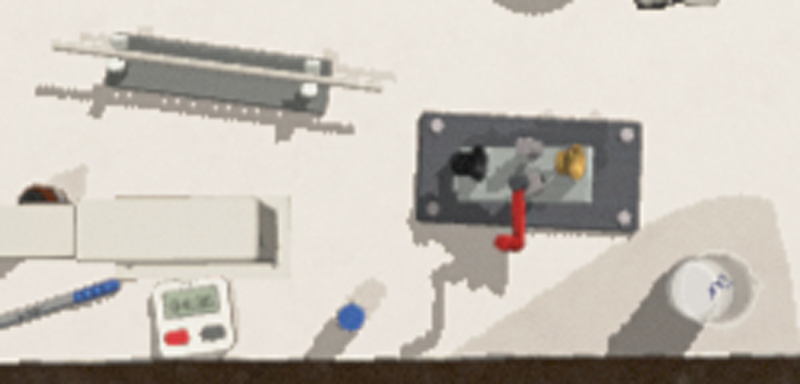

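View pics/c2.png

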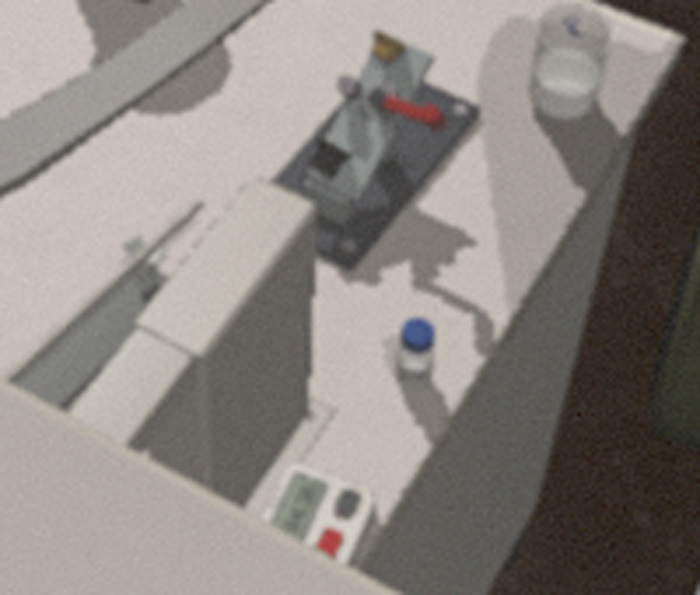

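The crops (c1 is top at ×3.2, c2 is scene at ×3.5) give:
- **Shaft ends:** c1 (55,45) and (380,88).
- **Base-plate screws:** c1 (437,125), (627,135), (432,208), (624,217).
- **Cup and eyelet:** cup at c1 (470,163), brass eyelet at c1 (570,162).
- **Knob:** c1 (500,242).
- **Divider:** a tall light one stands between the rest and the robot. Its end corners are at c1 (250,198)/(255,260), which match c2 (262,180)/(315,205).

```bash
cat > h.py <<'E'
import numpy as np
from cell import arm
C={n:arm.camera_model(n) for n in("scene","top")}
def ray(n,p):
    c=C[n];T=np.array(c["T"]);d=T[:3,:3]@np.linalg.solve(c["intrinsics"],[p[0],p[1],1]);return T[:3,3],d/np.linalg.norm(d)
def onz(n,p,z): o,d=ray(n,p);return o+d*(z-o[2])/d[2]
def tri(pt,ps):
    A=0;b=0
    for n,p in(("top",pt),("scene",ps)):
        o,d=ray(n,p);P=np.eye(3)-np.outer(d,d);A=A+P;b=b+P@o
    x=np.linalg.solve(A,b);return x
def proj(n,X):
    c=C[n];v=np.linalg.inv(c["T"])@np.append(X,1);u=np.array(c["intrinsics"])@v[:3];return u[:2]/u[2]
c1=lambda u,v:(u/3.2+170-.34,v/3.2+165-.34)
c2=lambda u,v:(u/3.5+200-.36,v/3.5+160-.36)
E
python3 - <<'E'
from h import *
np.set_printoptions(precision=1,suppress=True)
a=onz("top",c1(55,45),45);b=onz("top",c1(380,88),45);print("shaft",a,b,(a+b)/2,np.linalg.norm(a-b),np.degrees(np.arctan2(*(b-a)[1::-1])))
S=[onz("top",c1(*p),10) for p in((437,125),(627,135),(432,208),(624,217))];print(np.array(S),np.mean(S,0))
print("div",tri(c1(250,198),c2(262,180)),tri(c1(255,260),c2(315,205)))
print("eye",tri(c1(575,162),c2(387,45)),"cup",tri(c1(470,163),c2(328,158)),"knob",tri(c1(500,242),c2(437,115)))
print("beaker",onz("top",c1(712,285),0),"vial",onz("top",c1(350,317),60),"grey edge z600",onz("top",(300,95),600),onz("top",(375,165),100), onz("top",(375,165),300))
# fit guide: yaw from screws, unknown origin x,y
yaw=np.arctan2(*((S[1]-S[0]+S[3]-S[2])[1::-1]));print("yaw",np.degrees(yaw))
s,c=np.sin(np.radians(35)),np.cos(np.radians(35))
gx=np.array([np.cos(yaw)*c,np.sin(yaw)*c,s]);gz=np.array([-np.cos(yaw)*s,-np.sin(yaw)*s,c]);gy=np.cross(gz,gx)
# candidate origin such that cup mouth(x=17), eyelet
m=np.mean(S,0)
for off in (-40,-50,-60):
    o=np.array([m[0],m[1],60])+off*np.array([np.cos(yaw),np.sin(yaw),0])
    for nm,q in(("mouth17",(17,0,0)),("eyemouth",(108,0,0)),("eyeback",(92,0,0)),("knob",(62,-68,46)),("bed lo -31",(-12,-31,-14)),("bed lo 15",(-12,15,-14)),("bed hi -31",(112,-31,-14)),("bed hi 15",(112,15,-14)),("post",(62,13,0))):
        X=o+q[0]*gx+q[1]*gy+q[2]*gz;u=proj("top",X);w=proj("scene",X);print(off,nm,X,((u-[169.66,164.66])*3.2),((w-[199.64,159.64])*3.5))
E
```

```text
shaft [627.4 280.7  45. ] [587.2  -2.   45. ] [607.3 139.3  45. ] 285.50492362383005 -98.07919180810957
[[ 558.4  -53.4   10. ]
 [ 547.9 -223.3   10. ]
 [ 484.1  -47.9   10. ]
 [ 474.6 -218.7   10. ]] [ 516.2 -135.8   10. ]
div [478.2  94.  236.3] [437.7  92.3 235.7]
eye [ 515.8 -158.   115.3] cup [519.7 -77.7  62.2] knob [447.5 -95.4 134.9]
beaker [ 413.5 -297.9    0. ] vial [390.2  25.7  60. ] grey edge z600 [649.5  -8.5 600. ] [ 650.5 -232.2  100. ] [ 609.1 -184.6  300. ]
yaw -93.35223697309283
-40 mouth17 [ 517.8 -109.8   69.8] [508.7 164.3] [351.3 125.2]
-40 eyemouth [ 513.4 -184.2  121.9] [608.7 163.7] [407.2  19.2]
-40 eyeback [ 514.2 -171.1  112.8] [590.4 163.8] [397.4  37.8]
-40 knob [ 449.3 -116.3  133.2] [528.  243.8] [442.9  96.9]
-40 bed lo -31 [487.7 -92.3  41.6] [485.3 201.6] [372.9 179.9]
-40 bed lo 15 [533.7 -95.   41.6] [487.5 148.8] [322.3 153.9]
-40 bed hi -31 [ 481.8 -193.7  112.8] [619.1 203.3] [448.9  35.6]
-40 bed hi 15 [ 527.7 -196.4  112.8] [621.  146.9] [397.4  11.6]
-40 post [ 528.6 -147.3   95.6] [557.5 148.4] [364.5  65.7]
-50 mouth17 [518.4 -99.8  69.8]
[... 391 characters left out ...]
] [442.2  43.3]
-50 bed hi 15 [ 528.3 -186.4  112.8] [608.7 146.3] [390.5  19. ]
-50 post [ 529.2 -137.4   95.6] [545.5 147.7] [357.4  73.5]
-60 mouth17 [518.9 -89.8  69.8] [485.1 163.1] [337.  141.4]
-60 eyemouth [ 514.6 -164.2  121.9] [583.9 162.4] [393.4  34.4]
-60 eyeback [ 515.3 -151.1  112.8] [565.9 162.6] [383.5  53.2]
-60 knob [450.4 -96.3 133.2] [502.8 242.6] [428.6 113.8]
-60 bed lo -31 [488.9 -72.3  41.6] [462.3 200.5] [358.8 196.5]
-60 bed lo 15 [534.8 -75.   41.6] [464.5 147.7] [308.  170.1]
-60 bed hi -31 [ 483.  -173.7  112.8] [594.5 202.1] [435.5  51. ]
-60 bed hi 15 [ 528.9 -176.4  112.8] [596.5 145.7] [383.7  26.5]
-60 post [ 529.8 -127.4   95.6] [533.4 147.1] [350.3  81.3]
```

```bash
echo '{"dx": [0, 0, 0, 0, 0, 0, 0, 45, 45, 45, 45, 45, 45, 45], "dy": [0, 0, 0, 0, 0, 0, 0, 23, 23, 23, 23, 23, 23, 23], "dz": [-10, -10, -10, -10, -10, -10, -10, 0, 0, 0, 0, 0, 0, 0], "rx": [0, 0, 0, 0, 0, 0, 0, 0, 0, 0, 0, 0, 0, 0], "ry": [0, 0, 0, 0, 0, 0, 0, 0, 0, 0, 0, 0, 0, 0], "rz": [-9.7, -9.7, -9.7, -9.7, -9.7, -9.7, -9.7, 0, 0, 0, 0, 0, 0, 0]}' > mv.in && python3 drive.py mv.in 60
python3 - <<'E'
from h import *
np.set_printoptions(precision=2,suppress=True)
s=arm.read_state();print(s["q"],s["tool_pos"],s["tool_rot"])
print("bar tip",tri((378,163),(285,150)))
E
```

```text
time: 1.85
tool_pos: [337.5, -242.8, 301.2]
tool_rot: [[0.141, 0.99, -0.0], [0.99, -0.141, 0.0], [0.0, -0.0, -1.0]]
ft_force: [1.3, -0.6, -0.2]
finger_gap: 60.1
finger_force: 0.0
[-40.78  -3.27 100.74   0.    82.54 -32.7 ] [ 337.52 -242.83  301.2 ] [[ 0.14  0.99 -0.  ]
 [ 0.99 -0.14  0.  ]
 [ 0.   -0.   -1.  ]]
bar tip [ 658.22 -254.93   53.76]
```

```bash
echo '{"dx": [52, 52, 52, 52, 52, 52, 52, 52, 0], "dy": [26.6, 26.6, 26.6, 26.6, 26.6, 26.6, 26.6, 26.6, 0], "dz": [0, 0, 0, 0, 0, 0, 0, 0, 0], "rx": [0, 0, 0, 0, 0, 0, 0, 0, 0], "ry": [0, 0, 0, 0, 0, 0, 0, 0, 0], "rz": [0, 0, 0, 0, 0, 0, 0, 0, 0]}' > mv.in && python3 drive.py mv.in
python3 - <<'E'
from h import *
import cv2
np.set_printoptions(precision=2,suppress=True)
s=arm.read_state();print(s["q"])
# fit planar kinematics: q2,q3 -> r,z (tool down)
D=[((17.183,87.147),(np.hypot(133.293,533.594),231.281)),((-3.27,100.74),(np.hypot(337.52,242.83),301.2)),(tuple(s["q"][1:3]),(np.hypot(*s["tool_pos"][:2]),s["tool_pos"][2]))]
# r=a+L2 sin q2+P sin(q2+q3)+Q cos ; z=h+L2 cos q2+P cos(q2+q3)-Q sin
A=[];b=[]
for (p,q),(r,z) in D:
    p,t=np.radians(p),np.radians(p+q);A+= [[1,0,np.sin(p),np.sin(t),np.cos(t)],[0,1,np.cos(p),np.cos(t),-np.sin(t)]];b+=[r,z]
x,res,_,_=np.linalg.lstsq(np.array(A),np.array(b),rcond=None);print(x,res)
for n in("top","scene"):
    cv2.imwrite(f"pics/{n}1.png",arm.snapshot(n))
E
```

```text
time: 2.98
tool_pos: [606.8, 140.5, 299.0]
tool_rot: [[0.137, 0.991, -0.003], [0.991, -0.137, -0.0], [-0.001, -0.003, -1.0]]
ft_force: [-0.0, -0.9, -0.1]
finger_gap: 60.2
finger_force: 0.0
[ 9.66 24.74 68.06  0.01 87.38 17.54]
[  1.92 -24.7  422.11 446.65  37.88] [0.02]
```

View pics/scene1.png

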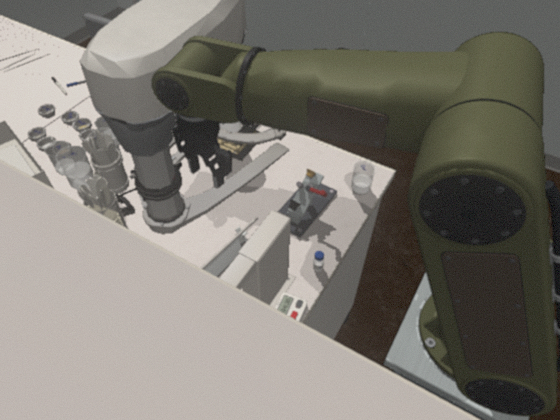

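The scene picture shows the open gripper above the rest at about (215,165), with the forearm well above the divider. I'll descend and grasp.

```bash
echo '{"dx": [0, 0, 0, 0, 0, 0, 0, 0], "dy": [0, 0, 0, 0, 0, 0, 0, 0], "dz": [50, 50, 50, 50, 40, 20, 13, 0], "rx": [0, 0, 0, 0, 0, 0, 0, 0], "ry": [0, 0, 0, 0, 0, 0, 0, 0], "rz": [0, 0, 0, 0, 0, 0, 0, 0]}' > mv.in && python3 drive.py mv.in && echo '{"dx": [0, 0, 0, 0, 0, 0, 0, 0], "dy": [0, 0, 0, 0, 0, 0, 0, 0], "dz": [0, 0, 0, 0, 0, 0, 0, 0], "rx": [0, 0, 0, 0, 0, 0, 0, 0], "ry": [0, 0, 0, 0, 0, 0, 0, 0], "rz": [0, 0, 0, 0, 0, 0, 0, 0]}' > mv.in && python3 drive.py mv.in 0 100
```

```text
time: 4.08
tool_pos: [606.2, 137.4, 28.7]
tool_rot: [[0.141, 0.99, 0.0], [0.99, -0.141, 0.0], [0.0, 0.0, -1.0]]
ft_force: [-0.4, 1.2, 0.3]
finger_gap: 59.8
finger_force: 0.0
time: 5.08
tool_pos: [606.0, 137.8, 29.1]
tool_rot: [[0.14, 0.99, -0.0], [0.99, -0.14, 0.0], [0.0, -0.0, -1.0]]
ft_force: [-4.9, -0.7, 7.7]
finger_gap: 4.6
finger_force: 98.1
```

```bash
echo '{"dx": [0, 0, 0, 0, 0, 0, 0], "dy": [0, 0, 0, 0, 0, 0, 0], "dz": [0, -10, -20, -40, -50, 0, 0], "rx": [0, 0, 0, 0, 0, 0, 0], "ry": [0, 0, 0, 0, 0, 0, 0], "rz": [0, 0, 0, 0, 0, 0, 0]}' > mv.in && python3 drive.py mv.in
python3 - <<'E'
from h import *
import cv2
a=arm.snapshot("top")[140:260,160:360]; b=arm.snapshot("scene")[60:260,140:340]
cv2.imwrite("pics/g1.png",np.hstack([cv2.resize(a,None,fx=2,fy=2,interpolation=2)[:240],cv2.resize(b,(400,400))[80:320]]))
E
```

```text
time: 5.95
tool_pos: [605.9, 137.6, 148.6]
tool_rot: [[0.141, 0.99, 0.0], [0.99, -0.141, 0.0], [0.0, 0.0, -1.0]]
ft_force: [1.1, 0.4, -2.1]
finger_gap: 4.6
finger_force: 98.0
```

View pics/g1.png

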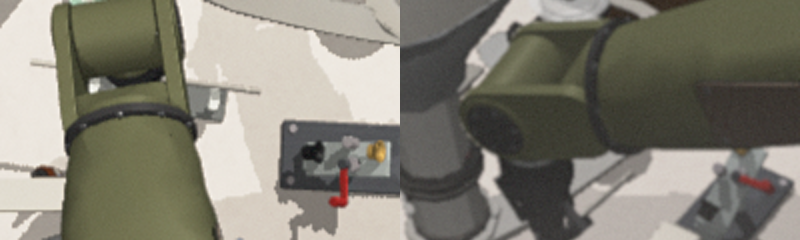

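The shaft is held: in the top crop it runs from (30,62) to (260,92), on both sides of the wrist. I'll measure where along its length it is gripped.

Run:
```python
from h import *
import cv2
np.set_printoptions(precision=1,suppress=True)
im=arm.snapshot("top")
z=164.6
s=arm.read_state();R=np.array(s["tool_rot"]);p=np.array(s["tool_pos"])
a=onz("top",(175.2,171.2),z);b=onz("top",(289.8,185.8),z);print(a,b,np.linalg.norm(a-b),(a+b)/2,R.T@(a-p),R.T@(b-p))
cv2.imwrite("pics/g2.png",np.hstack([cv2.resize(im[160:185,165:195],(400,333),interpolation=2),cv2.resize(im[172:197,270:300],(400,333),interpolation=2)]))
```

```text
[625.5 282.1 164.6] [586.4  -3.1 164.6] 287.9419646636299 [606.  139.5 164.6] [145.9  -0.6 -17.4] [-142.     0.7  -17.3]
```

View pics/g2.png

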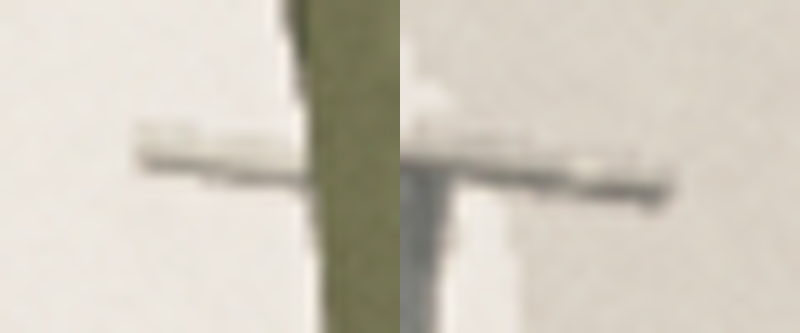

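```bash
cat >> h.py <<'E'
yaw=np.radians(-93.35);s_,c_=np.sin(np.radians(35)),np.cos(np.radians(35))
gx=np.array([np.cos(yaw)*c_,np.sin(yaw)*c_,s_]);gz=np.array([-np.cos(yaw)*s_,-np.sin(yaw)*s_,c_]);gy=np.cross(gz,gx)
RT=np.c_[-gx,gy,-gz]
O=np.array([516.2-1.5,-135.8,60])-62*np.array([np.cos(yaw),np.sin(yaw),0])
def st():
    s=arm.read_state();return np.array(s["tool_pos"]),np.array(s["tool_rot"]),s
def goal(xlead): return O+(xlead+147)*gx-16.5*gz
from scipy.spatial.transform import Rotation as Ro
def delta(t):
    p,R,s=st();print("d tool",np.round(R.T@(t-p),1),"rotvec",np.round(np.degrees(Ro.from_matrix(R.T@RT).as_rotvec()),2),"d in target frame",np.round(RT.T@(t-p),1))
E
python3 - <<'E'
from h import *
g=goal(148);print(g);p,R,s=st();print(s["q"])
delta(np.array([g[0],g[1],300])); print(O)
E
```

```text
[ 503.64908926 -324.59070695  215.68903999]
[9.41734340e+00 3.05116594e+01 7.99268315e+01 7.10510044e-04
 6.96693008e+01 1.74942418e+01]
d tool [-472.   -36.3 -152.4] rotvec [ -1.54 -34.95  -4.55] d in target frame [-470.4  -74.8  142.9]
[518.3229838  -73.90594545  60.        ]
```

```bash
echo '{"dx": [0, 0, 0, 0, -30, -46, -46, -46, -46, -46, -46, -46, -46, -46, -28, 0, 0, 0, 0, 0], "dy": [0, 0, 0, 0, -2.3, -3.5, -3.5, -3.5, -3.5, -3.5, -3.5, -3.5, -3.5, -3.5, -2.5, 0, 0, 0, 0, 0], "dz": [-30, -50, -50, -22, 0, 0, 0, 0, 0, 0, 0, 0, 0, 0, 0, 0, 0, 0, 0, 0], "rx": [0, 0, 0, 0, 0, 0, 0, 0, 0, 0, 0, 0, 0, 0, 0, -0.3, -0.3, -0.3, -0.3, -0.3], "ry": [0, 0, 0, 0, 0, 0, 0, 0, 0, 0, 0, 0, 0, 0, 0, -7, -7, -7, -7, -7], "rz": [0, 0, 0, 0, 0, 0, 0, 0, 0, 0, 0, 0, 0, 0, 0, -0.9, -0.9, -0.9, -0.9, -0.9]}' > mv.in && python3 drive.py mv.in
python3 -c "
from h import *
delta(goal(148));print(np.round(st()[2]['q'],1))"
```

```text
time: 8.6
tool_pos: [503.9, -324.4, 299.7]
tool_rot: [[0.048, 0.998, -0.033], [0.816, -0.058, -0.576], [-0.577, 0.0, -0.817]]
ft_force: [0.5, -0.4, -1.2]
finger_gap: 4.5
finger_force: 97.9
d tool [48.2 -0.2 68.8] rotvec [ 0.03  0.21 -0.01] d in target frame [48.  -0.2 69. ]
[-23.6  15.4  86.3 -35.4  68.9  -9.9]
```

```bash
echo '{"dx": [0, 0, 0, 24, 24, 14, 10, 0, 0], "dy": [0, 0, 0, 0, 0, 0, 0, 0, 0], "dz": [25, 25, 19, 0, 0, 0, 0, 0, 0], "rx": [0, 0, 0, 0, 0, 0, 0, 0, 0], "ry": [0.2, 0, 0, 0, 0, 0, 0, 0, 0], "rz": [0, 0, 0, 0, 0, 0, 0, 0, 0]}' > mv.in && python3 drive.py mv.in
python3 - <<'E'
from h import *
import cv2
delta(goal(120))
a=arm.snapshot("top");b=arm.snapshot("scene")
cv2.imwrite("pics/top2.png",a);cv2.imwrite("pics/scene2.png",b)
cv2.imwrite("pics/i1.png",np.hstack([cv2.resize(a[190:250,300:380],(400,300),interpolation=2),cv2.resize(b[145:205,270:350],(400,300),interpolation=2)]))
for nm,X in(("eye",O+108*gx),("lead",O+120*gx)):print(nm,(proj("top",X)-[299.9,189.9])*5,(proj("scene",X)-[269.9,144.9])*5+[400,0])
E
```

```text
time: 9.72
tool_pos: [505.2, -305.4, 203.0]
tool_rot: [[0.05, 0.998, -0.033], [0.819, -0.06, -0.57], [-0.571, 0.002, -0.821]]
ft_force: [0.0, 0.7, -1.3]
finger_gap: 4.6
finger_force: 98.0
d tool [ 5.  -0.5  0.7] rotvec [ 0.05 -0.16 -0.12] d in target frame [ 5.  -0.5  0.7]
eye [257.37916679 130.38873481] [611.25606805 126.1469214 ]
lead [278.86854039 130.25812854] [621.89102839 105.96762995]
```

View pics/i1.png

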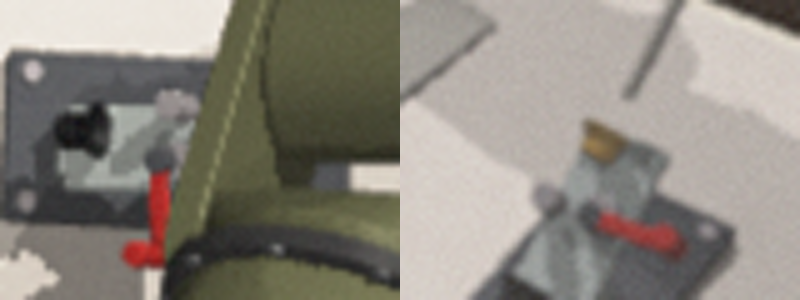

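The right crop (scene at ×5) shows the shaft tip at (629,97), pointing at the brass mouth near (608,131). The lateral error is about 1–2 mm, which is inside the flare. I'll insert gently.

```bash
echo '{"dx": [5, 6, 6, 6, 0, 0], "dy": [0.8, 0, 0, 0, 0, 0], "dz": [0.5, 0, 0, 0, 0, 0], "rx": [0, 0, 0, 0, 0, 0], "ry": [-0.1, 0, 0, 0, 0, 0], "rz": [0, 0, 0, 0, 0, 0]}' > mv.in && python3 drive.py mv.in
python3 -c "
from h import *
delta(goal(100));p,R,s=st();print(np.round(R.T@s['ft_force'],1),s['wrist_torque'])"
echo '{"dx": [6, 6, 6, 6, 0, 0], "dy": [0, 0, 0, 0, 0, 0], "dz": [0, 0, 0, 0, 0, 0], "rx": [0, 0, 0, 0, 0, 0], "ry": [0, 0, 0, 0, 0, 0], "rz": [0, 0, 0, 0, 0, 0]}' > mv.in && python3 drive.py mv.in
python3 -c "
from h import *
delta(goal(76));p,R,s=st();print(np.round(R.T@s['ft_force'],1),s['wrist_torque'])"
```

```text
time: 10.58
tool_pos: [507.1, -286.5, 189.1]
tool_rot: [[0.049, 0.998, -0.033], [0.818, -0.059, -0.572], [-0.573, 0.001, -0.82]]
ft_force: [-0.4, 0.0, -2.0]
finger_gap: 4.6
finger_force: 98.0
d tool [ 1.4 -1.2  0.1] rotvec [ 0.04 -0.07 -0.09] d in target frame [ 1.4 -1.2  0.1]
[ 1.2 -0.4  1.6] [ 0.37777394 -0.01972242 -0.00517656]
time: 11.32
tool_pos: [508.3, -266.9, 175.4]
tool_rot: [[0.05, 0.998, -0.033], [0.818, -0.059, -0.572], [-0.573, 0.001, -0.82]]
ft_force: [0.0, 0.3, -1.2]
finger_gap: 4.4
finger_force: 98.0
d tool [ 1.4 -1.3  0.2] rotvec [ 0.04 -0.07 -0.09] d in target frame [ 1.4 -1.3  0.2]
[0.9 0.  0.8] [ 0.45302957 -0.00510499 -0.00774352]
```

```bash
echo '{"dx": [8, 8, 8, 8, 8, 8, 0, 0], "dy": [0, 0, 0, 0, 0, 0, 0, 0], "dz": [0, 0, 0, 0, 0, 0, 0, 0], "rx": [0, 0, 0, 0, 0, 0, 0, 0], "ry": [0, 0, 0, 0, 0, 0, 0, 0], "rz": [0, 0, 0, 0, 0, 0, 0, 0]}' > mv.in && python3 drive.py mv.in
python3 - <<'E'
from h import *
import cv2
delta(goal(28));p,R,s=st();print(np.round(R.T@s['ft_force'],1),s['wrist_torque'])
b=arm.snapshot("scene")
cv2.imwrite("pics/i2.png",cv2.resize(b[150:210,260:340],(800,600),interpolation=2))
E
```

```text
time: 12.32
tool_pos: [510.6, -227.6, 147.8]
tool_rot: [[0.049, 0.998, -0.033], [0.818, -0.059, -0.571], [-0.572, 0.001, -0.82]]
ft_force: [-1.1, 0.9, -0.8]
finger_gap: 4.3
finger_force: 98.0
d tool [ 1.4 -1.3  0.2] rotvec [ 0.03 -0.08 -0.08] d in target frame [ 1.4 -1.3  0.2]
[ 1.1 -1.2  0.2] [0.58082665 0.1775195  0.00310743]
```

View pics/i2.png

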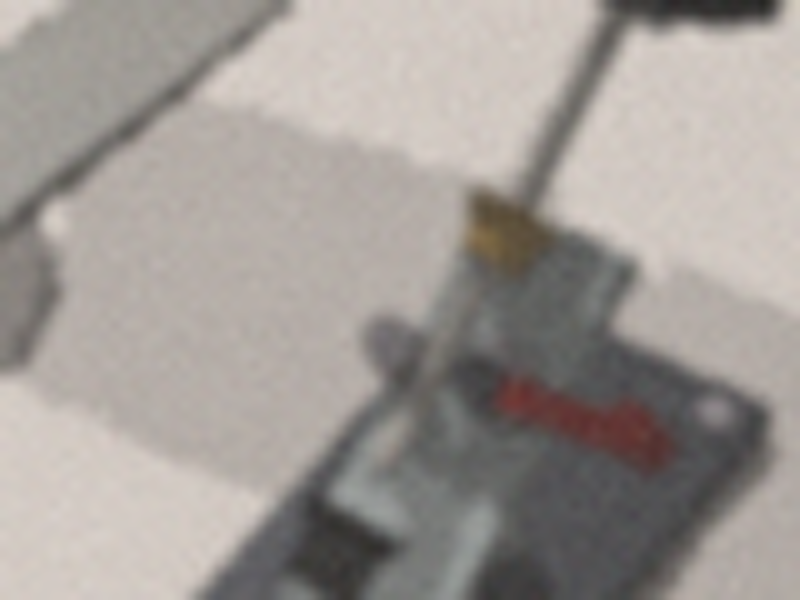

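The shaft is through the eyelet. Its tip is near (380,465), heading for the cup at (345,535), and the lever is still open. I'll push on to the floor.

```bash
P='from h import *
delta(goal(0));p,R,s=st();print(np.round(R.T@s["ft_force"],1))'
echo '{"dx": [6, 6, 6, 6, 0, 0], "dy": [0, 0, 0, 0, 0, 0], "dz": [0, 0, 0, 0, 0, 0], "rx": [0, 0, 0, 0, 0, 0], "ry": [0, 0, 0, 0, 0, 0], "rz": [0, 0, 0, 0, 0, 0]}' > mv.in && python3 drive.py mv.in >/dev/null; python3 -c "$P"
echo '{"dx": [3, 0, 0], "dy": [0, 0, 0], "dz": [0, 0, 0], "rx": [0, 0, 0], "ry": [0, 0, 0], "rz": [0, 0, 0]}' > mv.in && python3 drive.py mv.in>/dev/null; python3 -c "$P"
echo '{"dx": [2, 0, 0], "dy": [0, 0, 0], "dz": [0, 0, 0], "rx": [0, 0, 0], "ry": [0, 0, 0], "rz": [0, 0, 0]}' > mv.in && python3 drive.py mv.in>/dev/null; python3 -c "$P"
```

```text
d tool [ 5.3 -1.4  0.3] rotvec [ 0.04 -0.08 -0.08] d in target frame [ 5.3 -1.3  0.3]
[ 0.2 -0.1  0.1]
d tool [ 2.3 -1.3  0.2] rotvec [ 0.03 -0.08 -0.09] d in target frame [ 2.3 -1.3  0.2]
[ 1.7 -0.1  0.1]
d tool [ 0.3 -1.3  0.2] rotvec [ 0.03 -0.08 -0.08] d in target frame [ 0.3 -1.3  0.2]
[ 1.  -1.3  0.7]
```

```bash
P='from h import *
delta(goal(0));p,R,s=st();print(np.round(R.T@s["ft_force"],1))'
for i in 1 2 ; do echo '{"dx": [1.5, 0, 0], "dy": [0, 0, 0], "dz": [0, 0, 0], "rx": [0, 0, 0], "ry": [0, 0, 0], "rz": [0, 0, 0]}' > mv.in && python3 drive.py mv.in>/dev/null; python3 -c "$P"; done
```

```text
d tool [-1.2 -1.3  0.2] rotvec [ 0.03 -0.08 -0.09] d in target frame [-1.2 -1.3  0.2]
[ 1.6 -1.1 -0.6]
d tool [-2.3 -1.4  0.3] rotvec [ 0.04 -0.06 -0.1 ] d in target frame [-2.3 -1.4  0.3]
[-4.4 -1.8  0.2]
```

```bash
P='from h import *
delta(goal(0));p,R,s=st();print(np.round(R.T@s["ft_force"],1))'
echo '{"dx": [1.5, 0, 0], "dy": [0, 0, 0], "dz": [0, 0, 0], "rx": [0, 0, 0], "ry": [0, 0, 0], "rz": [0, 0, 0]}' > mv.in && python3 drive.py mv.in>/dev/null; python3 -c "$P"; echo '{"dx": [0, 0, 0], "dy": [0, 0, 0], "dz": [0, 0, 0], "rx": [0, 0, 0], "ry": [0, 0, 0], "rz": [0, 0, 0]}' > mv.in && python3 drive.py mv.in
```

```text
d tool [-2.5 -1.6  0.5] rotvec [ 0.05  0.06 -0.14] d in target frame [-2.5 -1.6  0.5]
[-13.7  -2.7   0.9]
time: 15.38
tool_pos: [512.4, -201.3, 129.8]
tool_rot: [[0.05, 0.998, -0.033], [0.817, -0.06, -0.573], [-0.574, 0.002, -0.819]]
ft_force: [-3.0, -11.7, 8.2]
finger_gap: 4.4
finger_force: 98.0
```

The shaft is home, with firm contact at the expected depth. I'll release and retreat.

```bash
echo '{"dx": [-0.8, 0, 0, 0, 0, 0], "dy": [0, 0, 0, 0, 0, 0], "dz": [0, 0, 0, 0, 0, 0], "rx": [0, 0, 0, 0, 0, 0], "ry": [0, 0, 0, 0, 0, 0], "rz": [0, 0, 0, 0, 0, 0]}' > mv.in && python3 drive.py mv.in 40; echo '{"dx": [0, 0, 0, 0, 0, 0], "dy": [0, 0, 0, 0, 0, 0], "dz": [-15, -30, -30, -20, 0, 0], "rx": [0, 0, 0, 0, 0, 0], "ry": [0, 0, 0, 0, 0, 0], "rz": [0, 0, 0, 0, 0, 0]}' > mv.in && python3 drive.py mv.in
python3 - <<'E'
from h import *
import cv2
delta(O+62*gx-68*gy+75*gz); p,R,s=st(); print(RT.T@(p-O))
a=arm.snapshot("top");b=arm.snapshot("scene");cv2.imwrite("pics/top3.png",a);cv2.imwrite("pics/scene3.png",b)
cv2.imwrite("pics/i3.png",np.hstack([cv2.resize(a[195:255,300:380],(400,300),interpolation=2),cv2.resize(b[145:205,260:340],(400,300),interpolation=2)]))
E
```

```text
time: 16.12
tool_pos: [512.2, -200.8, 129.1]
tool_rot: [[0.049, 0.998, -0.033], [0.818, -0.059, -0.572], [-0.572, 0.001, -0.82]]
ft_force: [0.4, 0.5, 0.5]
finger_gap: 39.7
finger_force: 0.0
time: 16.88
tool_pos: [515.1, -146.5, 206.5]
tool_rot: [[0.049, 0.998, -0.033], [0.819, -0.059, -0.571], [-0.572, 0.001, -0.82]]
ft_force: [-0.8, 0.8, 0.1]
finger_gap: 40.3
finger_force: 0.0
d tool [ 81.5 -69.1   3.4] rotvec [ 0.   -0.08 -0.07] d in target frame [ 81.6 -69.    3.3]
[-143.60577241    1.03610197  -78.33062939]
```

View pics/i3.png

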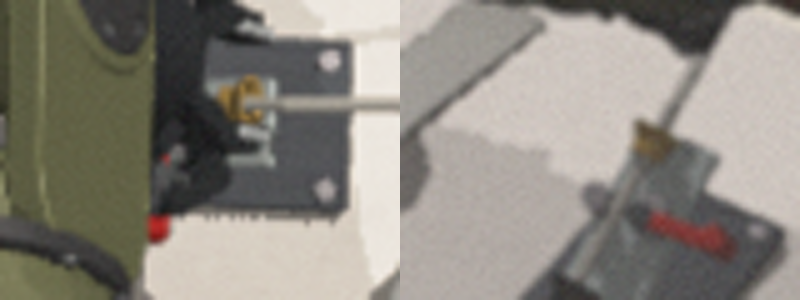

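The shaft stays seated through the eyelet and the lever is still open, with its knob at about (155,228) in the left crop. I'll go to the knob and grip it lightly.

```bash
echo '{"dx": [20, 21, 21, 20, 0, 0, 0, 0, 0], "dy": [-17, -18, -18, -16, 0, 0, 0, 0, 0], "dz": [0, 0, 0, 0, 20, 20, 14, 0, 0], "rx": [0, 0, 0, 0, 0, 0, 0, 0, 0], "ry": [0, 0, 0, 0, 0, 0, 0, 0, 0], "rz": [0, 0, 0, 0, 0, 0, 0, 0, 0]}' > mv.in && python3 drive.py mv.in; echo '{"dx": [0, 0, 0, 0, 0, 0], "dy": [0, 0, 0, 0, 0, 0], "dz": [0, 0, 0, 0, 0, 0], "rx": [0, 0, 0, 0, 0, 0], "ry": [0, 0, 0, 0, 0, 0], "rz": [0, 0, 0, 0, 0, 0]}' > mv.in && python3 drive.py mv.in 0 25
python3 -c "
from h import *
p,R,s=st(); print(RT.T@(p-O),R.T@s['ft_force'])"
```

```text
time: 18.1
tool_pos: [449.0, -106.1, 116.0]
tool_rot: [[0.05, 0.998, -0.033], [0.818, -0.06, -0.572], [-0.572, 0.002, -0.82]]
ft_force: [-0.4, -0.2, -0.1]
finger_gap: 40.2
finger_force: 0.0
time: 18.85
tool_pos: [448.8, -106.0, 116.0]
tool_rot: [[0.05, 0.998, -0.032], [0.818, -0.059, -0.572], [-0.573, 0.002, -0.82]]
ft_force: [-2.4, 3.8, 5.6]
finger_gap: 13.2
finger_force: 24.6
[-61.68053252 -67.49086862 -25.19317055] [-0.19759263 -2.65136104 -6.73318914]
```

```bash
P='from h import *
p,R,s=st(); print(np.round(RT.T@(p-O),1),np.round(R.T@s["ft_force"],1),s["finger_gap"],s["finger_force"])'
echo '{"dx": [-5, -4.9, -9.5, -8.8, -7.6, 0], "dy": [0.3, 0.7, 3, 4.8, 6.4, 0], "dz": [0, 0, 0, 0, 0, 0], "rx": [0, 0, 0, 0, 0, 0], "ry": [0, 0, 0, 0, 0, 0], "rz": [0, 0, 0, 0, 0, 0]}' > mv.in && python3 drive.py mv.in>/dev/null; python3 -c "$P"
echo '{"dx": [-6.2, -4.5, 0, 0], "dy": [7.8, 8.9, 0, 0], "dz": [0, 0, 0, 0], "rx": [0, 0, 0, 0], "ry": [0, 0, 0, 0], "rz": [0, 0, 0, 0]}' > mv.in && python3 drive.py mv.in>/dev/null; python3 -c "$P"
```

```text
[-98.4 -52.6 -25.1] [-5.7 -7.3 -9.6] 13.089943210171644 25.195890069007874
[-109.1  -35.8  -24.9] [-8.2 -3.2 -2.5] 12.726536078691943 24.943841099739075
```

```bash
P='from h import *
p,R,s=st(); print(np.round(RT.T@(p-O),1),np.round(R.T@s["ft_force"],1),s["finger_gap"],s["finger_force"])'
echo '{"dx": [-2, -0.7, 0], "dy": [5, 4.6, 0], "dz": [0, 0, 0], "rx": [0, 0, 0], "ry": [0, 0, 0], "rz": [0, 0, 0]}' > mv.in && python3 drive.py mv.in>/dev/null; python3 -c "$P"
echo '{"dx": [-0.4, -0.3, 0, 0], "dy": [5, 5, 0, 0], "dz": [0, 0, 0, 0], "rx": [0, 0, 0, 0], "ry": [0, 0, 0, 0], "rz": [0, 0, 0, 0]}' > mv.in && python3 drive.py mv.in>/dev/null; python3 -c "$P"
```

```text
[-111.1  -26.1  -24.8] [-4.1 -0.6 -0.9] 12.65032449430995 24.873599410057068
[-111.7  -16.   -24.8] [-3.3 -2.   0.2] 12.798086364682455 24.900193512439728
```

```bash
P='from h import *
p,R,s=st(); print(np.round(RT.T@(p-O),1),np.round(R.T@s["ft_force"],1),s["finger_gap"],s["finger_force"])'
echo '{"dx": [0, 0, 0], "dy": [1.5, 0, 0], "dz": [0, 0, 0], "rx": [0, 0, 0], "ry": [0, 0, 0], "rz": [0, 0, 0]}' > mv.in && python3 drive.py mv.in>/dev/null; python3 -c "$P"
echo '{"dx": [0, 0, 0], "dy": [1.5, 0, 0], "dz": [0, 0, 0], "rx": [0, 0, 0], "ry": [0, 0, 0], "rz": [0, 0, 0]}' > mv.in && python3 drive.py mv.in>/dev/null; python3 -c "$P"
```

```text
[-111.7  -15.6  -24.6] [ -4.7 -11.6  -5.6] 13.23765964273613 25.542722940444946
[-111.8  -15.2  -24.5] [ -6.9 -21.4 -10.2] 13.169486698716108 26.336473524570465
```

The lever is at its end stop. I'll let go and retreat.

```bash
echo '{"dx": [0, 0, 0, 0, 0], "dy": [-2.5, 0, 0, 0, 0], "dz": [0, 0, 0, 0, 0], "rx": [0, 0, 0, 0, 0], "ry": [0, 0, 0, 0, 0], "rz": [0, 0, 0, 0, 0]}' > mv.in && python3 drive.py mv.in 34; echo '{"dx": [0, 0, 0, 0, 0, 0, 0, 0], "dy": [0, 0, 0, 0, 0, 0, 0, 0], "dz": [-15, -30, -40, -40, -40, -20, 0, 0], "rx": [0, 0, 0, 0, 0, 0, 0, 0], "ry": [0, 0, 0, 0, 0, 0, 0, 0], "rz": [0, 0, 0, 0, 0, 0, 0, 0]}' > mv.in && python3 drive.py mv.in
python3 - <<'E'
from h import *
import cv2
a=arm.snapshot("top");b=arm.snapshot("scene");cv2.imwrite("pics/top4.png",a);cv2.imwrite("pics/scene4.png",b)
# red pixels of lever in both views vs. predicted knob when locked / open
for n,im in(("top",a),("scene",b)):
    m=(im[...,2]>120)&(im[...,1]<80)&(im[...,0]<80);v,u=np.nonzero(m);k=(abs(u-proj(n,O)[0])<70)&(abs(v-proj(n,O)[1])<60)
    print(n,k.sum(),np.round([u[k].mean(),v[k].mean()],1) if k.any() else None,"locked",proj(n,O+112*gx-18*gy+46*gz),proj(n,O+87*gx-18*gy+18*gz),"open",proj(n,O+62*gx-68*gy+46*gz))
# bystander shift: difference around each
for n,X in(("beaker",(413,-298,40)),("vial",(390,26,60)),("timer",(390,100,18))):
    for c,old in(("scene","scene0"),):
        u,v=map(int,proj(c,np.array(X)));i0=cv2.imread(f"pics/{old}.png");print(n,cv2.absdiff(i0,b)[v-12:v+12,u-12:u+12].mean())
E
```

```text
time: 22.35
tool_pos: [498.3, -150.0, 144.3]
tool_rot: [[0.049, 0.998, -0.033], [0.818, -0.059, -0.571], [-0.572, 0.001, -0.82]]
ft_force: [0.1, -0.0, -0.1]
finger_gap: 33.9
finger_force: 0.0
time: 23.35
tool_pos: [504.0, -44.5, 295.4]
tool_rot: [[0.049, 0.998, -0.034], [0.818, -0.059, -0.571], [-0.572, 0.0, -0.82]]
ft_force: [0.5, 0.3, -0.8]
finger_gap: 34.3
finger_force: 0.0
top 66 [342.8 220.6] locked [344.61367253 221.44554617] [340.61273952 222.33502456] open [325.99665774 241.03827483]
scene 35 [312.3 174.5] locked [314.44388103 167.00097024] [312.56710841 178.38493073] open [322.23296943 192.87972864]
beaker 8.179976851851851
vial 4.53125
timer 3.1354166666666665
```

Run:
```python
from h import *
import cv2
g=lambda n:cv2.imread(f"pics/{n}.png",0).astype(float)
for n in("3","4"):
    for c in("top","scene"):
        i0,i=g(c+"0"),g(c+n)
        r=[]
        for x in range(240,311,5):
            u,v=proj(c,O+x*gx);u,v=int(round(u)),int(round(v));r.append(int(np.abs(i-i0)[v-3:v+4,u-3:u+4].max()) if 3<v<416 and 3<u<556 else -1)
        print(c+n,r)
```

```text
top3 [90, 90, 90, 89, 89, 89, 87, 85, 87, 87, 87, 78, 4, 5, 6]
scene3 [13, 20, 20, 20, 20, 21, 21, 21, 28, 28, 28, 28, 33, 33, 41]
top4 [94, 94, 94, 94, 94, 93, 91, 92, 92, 92, 92, 81, 6, 6, 9]
scene4 [15, 15, 18, 19, 20, 20, 21, 21, 31, 31, 31, 31, 31, 33, 36]
```

```bash
python3 -c "
from cell import arm
print(arm.job_done())"
```

```text
the job is handed in; nothing more can be done
None
```

The job is handed in, though no verdict came back: the shaft went through the eyelet to firm contact at the foot cup floor, the lever was driven to its locked stop and released, and no contact with a bystander was seen (the dropper bottle's position was not checked at the end).

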